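# Dispense one specimen stub and push it into the microscope stage nest

## Task

Press the plunger of the stub dispenser all the way down once and let it come back up, so that a single specimen stub (a black resin disc) is ejected onto the bench. Then push that stub along the bench into the U-shaped nest of the black stage shoe until it rests home against the back stop, without lifting it or tipping it over. Leave the other two stubs in the dispenser and do not disturb the objective, the oil bottle or the slide box.

Things in the scene. Friction and masses are not known exactly. Their poses are not given: they have to be found in the camera images.
- magazine (a point): On the bench (z = 0), on the axis of the fixed stub dispenser's magazine; +x = direction of ejection, z up. The clear magazine is 42 mm wide and 40 mm high, its front face 23 mm ahead (+x), a gate 14.5 mm high at its foot. Behind (-x) a dark metal housing 46 mm wide, 20 mm high reaches back 109 mm; on it a 40 mm square block, top 42 mm above the bench, carries the plunger at x = -66 mm.
- gate_front (a point): On the bench, 66 mm ahead (+x) of the magazine axis, same axes: about where the centre of the ejected stub comes to lie (a little farther after a fast press). A press slides the lowest stub out of the gate to here; as the plunger rises the pusher draws back and the next stub drops. A second press would eject a second stub.
- plunger_cap (a point): Centre of the top of the plunger's round black cap, 32 mm in diameter, 74 mm above the bench when up; it moves with the plunger, straight down.
- plunger (a joint): Plunger travel in m: 0 = up, 0.022 = fully down at a hard stop. A spring returns it by itself: about 2.5 N to start, 5 N at the bottom, plus about 35 N per m/s of damping. The pusher moves 3 times as far as the plunger.
- stub0: The lowest stub in the magazine, the one to be ejected: a plain black moulded-resin disc (specimen mount), 32 mm in diameter, 12 mm thick, about 18 g. Origin at the centre of its underside, z up. It starts on the bench at the magazine axis.
- stub1: The second stub, same size, resting on stub0 in the magazine; origin at the centre of its underside. Stays in the dispenser.
- stub2: The third stub, same size, resting on stub1; origin at the centre of its underside. Stays in the dispenser.
- nest_home (a point): On the bench (z = 0): where the centre of a stub lies when home in the nest of the fixed black stage shoe. +x points into the nest, to a flat back stop 16 mm ahead (16 mm high, 100 mm wide, 50 mm deep). Side walls 10 mm high stand 44 mm apart from the stop back to x = -8 mm, then flare at 45 degrees to the mouth. A flush metal floor, level with the bench.
- nest_mouth (a point): On the bench, centre of the nest's open mouth, 32 mm before nest_home on its centre line, same axes; the mouth is about 95 mm wide between the ends of the flared walls.
- objective: Bystander: a microscope objective lens, dark metal, 30 mm in diameter, 46 mm tall, standing loose; origin at the centre of its underside.
- oil: Bystander: a small amber bottle with a black cap, 28 mm in diameter, 58 mm tall, standing loose; origin at the centre of its underside.
- slidebox: Bystander: an open grey slide box 90 x 85 x 32 mm, loose; origin at the centre of its underside.
Things that resemble listed ones, but are neither listed nor needed, are in the scene too. Leave any orange or pink look-alike of the part that bears magazine alone.

How it is judged:
By the outcome, as a careful person would: the job done as asked, in the order asked, and still so for the second after the job is handed in, with the robot touching nothing.
It also fails if it takes over 67 s, if anything falls off the work surface, if the arm or the gripper's body presses on something with over 40 N, if the wrist force passes 120 N, or if a joint passes its speed limit or range.

## Robot

A 6-joint arm with a two-finger parallel gripper is mounted at the origin on the work surface. World frame = base frame: x ahead of the robot, y to its left, z up, the work surface at z = 0. Lengths are in m, angles in degrees, forces in N, time in s.
With the tool pointing down it reaches from about 0.275 to 0.775 m from the base axis. Payload 14.6 kg.
Tool frame: the origin (TCP) lies at the very end of the fingers, on their centre line; the grasp point (between the pads) lies 19 mm behind it; z points along the fingers, y is the direction in which the jaws open and shut (so a half turn about z gives the same grasp; the last joint's range is limited). The gripper opens to 85 mm and grips with 20 to 120 N. Pads are 22 mm wide; open, the fingers measure 114 mm over their backs; the gripper's body (76 mm by 85 mm) begins 54 mm behind the grasp point. The pads swing forward as they close: fully open they stand 13 mm farther back than shut.
Start: joints at [60.029, 15.075, -2.767, 72.158, 0, 81.102], TCP at [0.189, 0.49, 0.231] pointing down, gripper open.
Joint ranges: [-151.79, 151.79], [-50.71, 97.33], [-67.44, 78.34], [-121.81, 120.89], [-77.56, 73.72], [-180, 180]. Speed limits (degrees/s): [108.29, 108.29, 147.25, 159.86, 180, 180].

## Interface

Orientations are given as [roll, pitch, yaw] about the fixed x, y, z axes, in that order (R = Rz(yaw) Ry(pitch) Rx(roll)).
In Python, from station import bot gives the robot as it stands.
- The arm moves only by the tool carry_out, never from a script. Its argument "targets" is a list that holds one entry, the list of rows, each a list of 5 numbers: the finger opening in mm, from 0 to 85.4, then the shift along the tool's x, y, z in mm, then the turn about the tool's z in degrees. A call has 1 to 12 rows; each row is the pose to reach, as a shift and turn from the pose commanded when the call began, along the tool's axes at that moment; what a row does not reach only later rows make up. A row lasts 1/10 s, in which the tool goes at most 50 mm and 8.59 degrees, less where a joint would pass 70% of its speed; a pose out of reach is approached as far as the arm can. A call with a gripper value outside its range is refused whole. The fingers move at their own pace and stop on an object; "force" is the grip in N (left out, the last holds). Time passes only in rows, so rows that repeat a pose let the fingers close. It gives the time, the measured TCP pose, the force and the opening at its end, in the units of the state.
- bot.read_state(): the state, without advancing time (a new reading comes with each control period).
- bot.camera(name): name is "side" or "top"; returns a dict with "img" (384x512x3 uint8, blue, green, red), "range_z" (384x512 float32, m along the optical axis (not along the pixel's ray), 0 where there is no reading), "mtx" (3x3 intrinsics, pixels), "k1" (the pictures are not rectified: a ray, as slopes to the right and down, at radius r is drawn at 1 + k1 r^2 times it, then the intrinsics apply), "pose" (4x4, takes a point from camera to world coordinates). Camera axes: x right, y down, z forward; pixel columns grow to the right and rows downward; lengths in m; the calibration is good to about 2 mm. A picture is of the moment at which its call begins.
- bot.sign_off(): hands the job in, once; it reports no verdict.
The state is a dict: "t": time; "joint_positions": joint angles; "qvel": joint speeds; "tau": joint torques, N m; "tcp_pos": TCP position; "tool_rot": TCP orientation; "ft_force": force on the tool from outside, world axes, zero at the start; "moment": the same for the moment, N m; "gripper_width": finger opening in m.
Only numpy, scipy, OpenCV 4.12 (cv2) and the standard library are available. Lean on these libraries where they do the work, as an engineer would, in place of code of your own. Each camera call takes 0.05 s, during which the arm holds its last target.

## Working session

There is one attempt and no reset: what is moved stays moved. The work goes in short steps, Python scripts to look and compute and a tool call to move; the robot and the scene stay as the last step left them, time stands still between calls to the robot, and variables do not carry over. Pictures are saved under pics/ and viewed, and the job is handed in when it is done.

Besides the shell and the picture viewer there is one more tool, called after ">>>" as name(argument=value, ...), one argument or row to a line, values as JSON. carry_out: Moves the arm, as the interface text tells. Its arguments: {"type":"object","properties":{"targets":{"type":"array"},"force":{"type":"number"}},"required":["targets"]}

```bash
mkdir -p pics; cat > h.py <<'E'
import numpy as np, cv2
from station import bot
def cam(n,save=None):
    c=bot.camera(n)
    if save: cv2.imwrite('pics/'+save,c['img'])
    return c
def rays(c,px):
    K=np.array(c['mtx'],float);k1=c['k1'];px=np.atleast_2d(px).astype(float)
    d=np.c_[(px[:,0]-K[0,2])/K[0,0],(px[:,1]-K[1,2])/K[1,1]]
    u=d.copy()
    for _ in range(20): u=d/(1+k1*(u**2).sum(1,keepdims=True))
    return np.c_[u,np.ones(len(u))]
def plane(c,px,z):
    T=np.array(c['pose']);r=rays(c,px)@T[:3,:3].T;o=T[:3,3]
    return o+r*((z-o[2])/r[:,2])[:,None]
def dpt(c,px):
    T=np.array(c['pose']);px=np.atleast_2d(px)
    z=np.array([c['range_z'][int(v),int(u)] for u,v in px])
    return (rays(c,px)*z[:,None])@T[:3,:3].T+T[:3,3]
E
python3 - <<'E'
from h import *
for n in('top','side'):
    c=cam(n,n+'0.png'); print(n,c['mtx'],c['k1'],c['pose'])
print(bot.read_state())
E
```

```text
top [[377.75238873   0.         254.75336537]
 [  0.         377.75238873 195.13802778]
 [  0.           0.           1.        ]] -0.08958515368191612 [[-0.0066288  -0.98609101  0.16607405  0.439529  ]
 [-0.99989694  0.0086512   0.01145725 -0.09312155]
 [-0.01273463 -0.16598098 -0.98604672  1.08154664]
 [ 0.          0.          0.          1.        ]]
side [[421.60656137   0.         253.83541725]
 [  0.         421.60656137 192.57050985]
 [  0.           0.           1.        ]] -0.1546453259993033 [[ 0.79927399 -0.39990238  0.44859691  0.18023237]
 [-0.60095256 -0.52671076  0.60119198 -0.64940928]
 [-0.00413729 -0.75010257 -0.66130856  0.66942201]
 [ 0.          0.          0.          1.        ]]
{'t': 0.1, 'joint_positions': array([ 6.00285583e+01,  1.50968650e+01, -2.80030187e+00,  7.21597444e+01,
        5.38289031e-04,  8.11025195e+01]), 'qvel': array([ 0.00094958, -0.0370094 ,  0.052464  , -0.01352896, -0.03031513,
       -0.02185109]), 'tau': array([ 1.97194509e-03, -6.38576317e+01,  3.85066295e+01,  9.97023453e-03,
       -1.62672331e-04,  5.32400620e-06]), 'tcp_pos': array([0.18864321, 0.48966176, 0.23086509]), 'tool_rot': array([-1.79943857e+02, -9.33409414e-03,  1.58926034e+02]), 'ft_force': array([-0.70034433,  0.06508367,  1.29264092]), 'moment': array([ 0.00356304, -0.04952694,  0.05887046]), 'gripper_width': 0.08533740384535914}
```

View pics/top0.png

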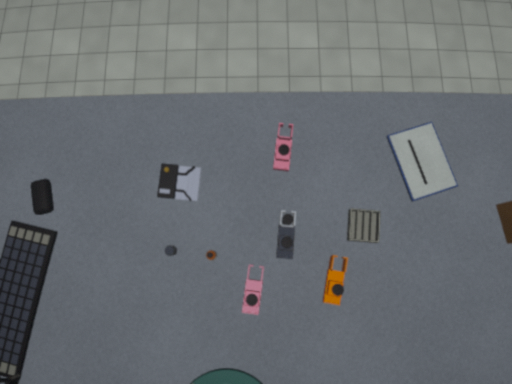

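View pics/side0.png

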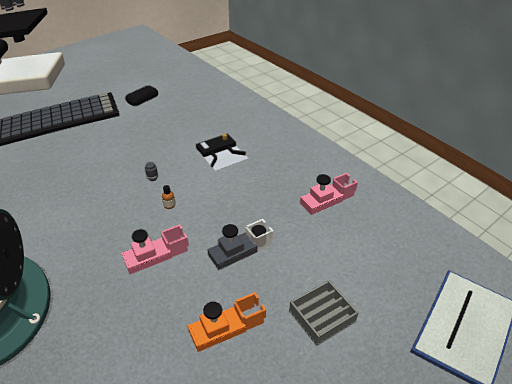

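```bash
python3 - <<'E'
import cv2
t=cv2.imread('pics/top0.png')
cv2.imwrite('pics/t_disp.png',cv2.resize(t[195:275,250:330],None,fx=7,fy=7,interpolation=cv2.INTER_CUBIC))
cv2.imwrite('pics/t_nest.png',cv2.resize(t[150:215,145:220],None,fx=8,fy=8,interpolation=cv2.INTER_CUBIC))
s=cv2.imread('pics/side0.png')
cv2.imwrite('pics/s_disp.png',cv2.resize(s[205:275,195:290],None,fx=8,fy=8,interpolation=cv2.INTER_CUBIC))
cv2.imwrite('pics/s_nest.png',cv2.resize(s[125:175,185:260],None,fx=8,fy=8,interpolation=cv2.INTER_CUBIC))
E
```

```text
(no output)
```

View pics/t_disp.png

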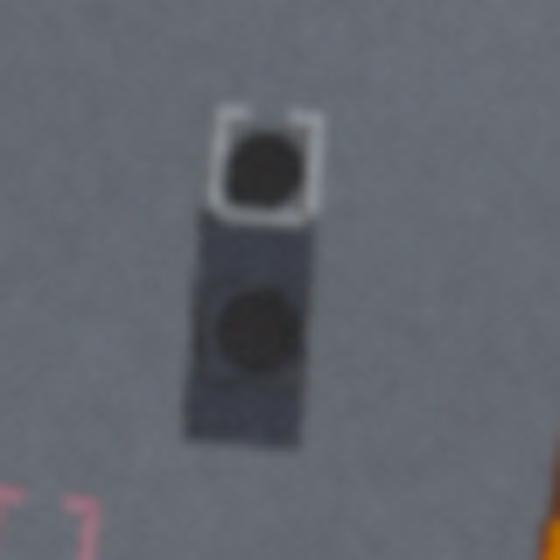

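View pics/t_nest.png

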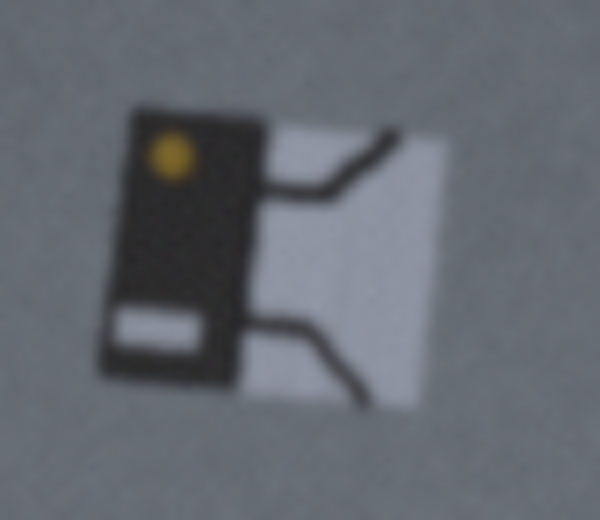

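View pics/s_disp.png

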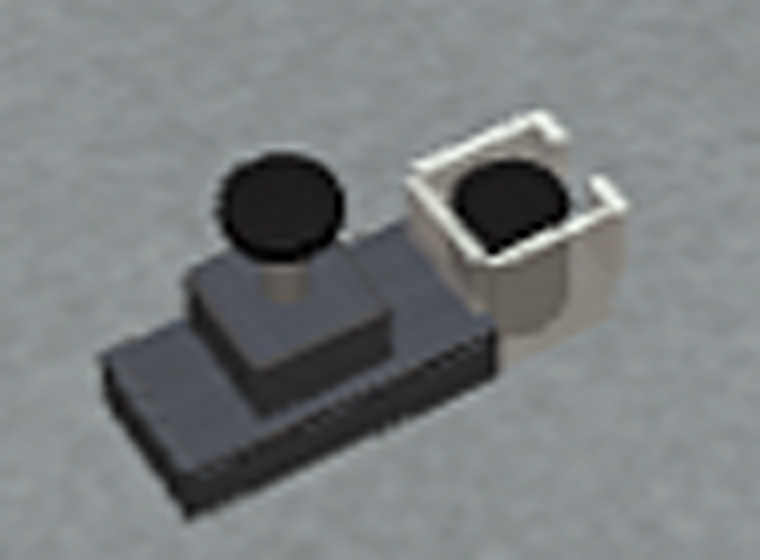

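View pics/s_nest.png

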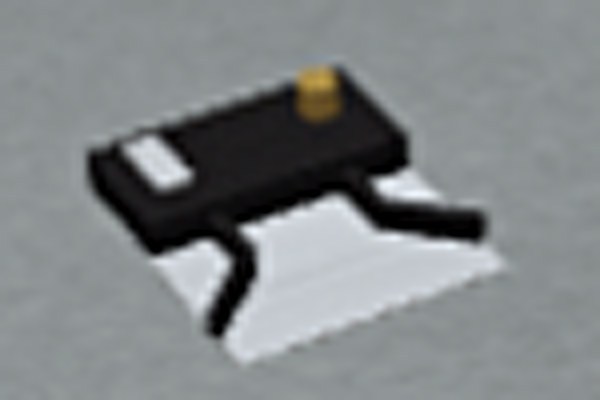

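```bash
python3 - <<'E'
from h import *
t=cam('top');s=cam('side')
P=lambda o,f,x:np.array([[o[0]+(a+.5)/f-.5,o[1]+(b+.5)/f-.5] for a,b in x])
np.set_printoptions(precision=4,suppress=True)
# cap by dark mask
for c,(x0,y0,x1,y1),thr,n in((t,(278,232,296,252),45,'top'),(s,(220,222,241,239),40,'side')):
    m=(c['img'].max(2)<thr).astype(np.uint8);k=np.zeros_like(m);k[y0:y1,x0:x1]=m[y0:y1,x0:x1]
    M=cv2.moments(k,True);p=[M['m10']/M['m00'],M['m01']/M['m00']];x,y,w,h=cv2.boundingRect(k)
    print(n,'cap',p,(x,y,w,h),plane(c,p,.074 if n=='side' else .074))
c=t
print('stub2 top',plane(c,P((250,195),7,[(263,170)]),.036))
print('mag rim',plane(c,P((250,195),7,[(218,105),(326,115),(315,225),(208,215)]),.040))
print('house',plane(c,P((250,195),7,[(185,438),(300,446),(200,213),(313,222)]),.020))
b=plane(c,P((145,150),8,[(135,108),(268,118),(238,388),(100,378)]),.016);print('block top',b)
print('block side',plane(s,P((185,125),8,[(90,155),(340,68),(408,135),(155,215)]),.016), 'bottomfront',plane(s,P((185,125),8,[(155,252)]),0))
print('plate',plane(c,P((145,150),8,[(450,135),(420,410),(268,125),(240,392)]),.0))
print('plate side',plane(s,P((185,125),8,[(243,365),(510,265)]),.0))
print('ends top',plane(c,P((145,150),8,[(395,132),(365,402)]),.01),'ends side',plane(s,P((185,125),8,[(213,322),(482,218)]),.01))
print('walls', plane(c,P((145,150),8,[(325,192),(305,325),(262,188),(245,322)]),.01))
print('objective,oil',plane(c,[[171,250],[212,255]],.05))
E
```

```text
top cap [288.3333333333333, 239.66666666666666] (284, 238, 8, 6) [[ 0.4886 -0.1698  0.074 ]]
side cap [229.79746835443038, 230.81645569620252] (223, 225, 15, 13) [[ 0.4796 -0.1696  0.074 ]]
stub2 top [[ 0.548  -0.1705  0.036 ]]
mag rim [[ 0.5737 -0.1529  0.04  ]
 [ 0.5693 -0.1956  0.04  ]
 [ 0.5257 -0.1903  0.04  ]
 [ 0.53   -0.1482  0.04  ]]
house [[ 0.4431 -0.1387  0.02  ]
 [ 0.4395 -0.1843  0.02  ]
 [ 0.5326 -0.146   0.02  ]
 [ 0.5285 -0.1914  0.02  ]]
block top [[0.7167 0.1921 0.016 ]
 [0.7123 0.1427 0.016 ]
 [0.6125 0.1507 0.016 ]
 [0.6166 0.2012 0.016 ]]
block side [[0.618  0.1994 0.016 ]
 [0.7153 0.1917 0.016 ]
 [0.7105 0.1432 0.016 ]
 [0.6172 0.1562 0.016 ]] bottomfront [[0.6168 0.1579 0.    ]]
plate [[0.7091 0.0782 0.    ]
 [0.6064 0.0873 0.    ]
 [0.7137 0.1461 0.    ]
 [0.6136 0.1536 0.    ]]
plate side [[0.6071 0.0887 0.    ]
 [0.7068 0.0799 0.    ]]
ends top [[0.7079 0.0969 0.01  ]
 [0.608  0.1057 0.01  ]] ends side [[0.6051 0.1022 0.01  ]
 [0.707  0.0957 0.01  ]]
walls [[0.6857 0.1222 0.01  ]
 [0.6364 0.1282 0.01  ]
 [0.6875 0.1454 0.01  ]
 [0.6377 0.1502 0.01  ]]
objective,oil [[0.4635 0.1484 0.05  ]
 [0.4498 0.0358 0.05  ]]
```

```bash
cat >> h.py <<'E'
np.set_printoptions(precision=4,suppress=True)
def go(x,y,z,yaw):
    s=bot.read_state();p=s['tcp_pos'];w=s['tool_rot'];a=np.radians(w[2])
    d=np.array([x,y,z])-p
    print('t',s['t'],'tcp',p,w,'F',s['ft_force'],'g',s['gripper_width'])
    turn=-((yaw-w[2]+180)%360-180)
    print('shift x,y,z mm, turn:',1e3*(d[0]*np.cos(a)+d[1]*np.sin(a)),1e3*(d[0]*np.sin(a)-d[1]*np.cos(a)),-1e3*d[2],turn)
E
python3 - <<'E'
from h import *
c=cam('top');s=cam('side')
print(plane(c,[250+260.5/7-.5,195+331/7-.5],.074))
print(plane(s,[195+280/8-.5,205+203/8-.5],.074), plane(s,[195+512/8-.5,205+204/8-.5],.036))
print('pink',plane(c,[[283,171],[284,150],[278,124]],.04), dpt(c,[[284,150]]))
go(.483,-.166,.12,81.4)
E
```

```text
[[ 0.483  -0.1654  0.074 ]]
[[ 0.4805 -0.1672  0.074 ]] [[ 0.5473 -0.1729  0.036 ]]
pink [[ 0.6834 -0.1613  0.04  ]
 [ 0.7449 -0.1654  0.04  ]
 [ 0.8233 -0.1497  0.04  ]] [[ 0.7352 -0.1631  0.0734]]
t 0.3 tcp [0.1887 0.4898 0.2311] [-179.9777   -0.0049  158.9265] F [ 0.8242 -0.1199  0.0709] g 0.08553628654304274
shift x,y,z mm, turn: -510.39842409250826 -506.1487138166165 111.10590290020741 77.52647197229899
```

>>> carry_out(
  targets=[
    [[0, -35, -35, 0, 6], [0, -70, -70, 0, 13], [0, -105, -105, 0, 20], [0, -140, -140, 0, 27], [0, -175, -175, 0, 34], [0, -210, -210, 0, 41], [0, -245, -245, 0, 48], [0, -280, -280, 0, 55], [0, -315, -315, 0, 62], [0, -350, -350, 0, 68], [0, -385, -385, 0, 74], [0, -420, -420, 0, 77.5]],
  ],
)

```text
t: 1.5
tcp_pos: [0.43, -0.0553, 0.2314]
tool_rot: [180.0, -0.0, 81.2]
ft_force: [2.4, 0.8, -0.4]
gripper_width: -0.0001
```

```bash
python3 -c "
from h import *
go(.482,-.166,.12,81.4)"
```

```text
t 1.5 tcp [ 0.43   -0.0553  0.2314] [179.9678  -0.0013  81.158 ] F [ 2.388   0.8126 -0.4384] g -0.0001302979767225042
shift x,y,z mm, turn: -101.38377279975448 68.36591991657289 111.43174165073901 -0.24196387286525578
```

>>> carry_out(
  targets=[
    [[0, -35, 23, 20, 0], [0, -70, 46, 60, 0], [0, -103, 68, 90, 0], [0, -103, 68, 111, 0], [0, -103, 68, 121, 0], [0, -103, 68, 121, 0]],
  ],
)

```text
t: 2.1
tcp_pos: [0.4806, -0.1643, 0.1095]
tool_rot: [-179.9, -0.1, 81.4]
ft_force: [0.4, -0.5, 0.5]
gripper_width: 0.0002
```

```bash
python3 -c "
from h import *
go(.482,-.166,.076,81.4);c=cam('side','side1.png');i=cv2.imread('pics/side1.png')
cv2.imwrite('pics/s1.png',cv2.resize(i[150:290,150:330],None,fx=4,fy=4,interpolation=cv2.INTER_CUBIC))"
```

```text
t 2.1 tcp [ 0.4806 -0.1643  0.1095] [-179.8615   -0.0539   81.4254] F [ 0.3816 -0.5221  0.5471] g 0.00021325479392570964
shift x,y,z mm, turn: -1.4930264237350648 1.619089835752803 33.466749560996305 0.02542775830036703
```

View pics/s1.png

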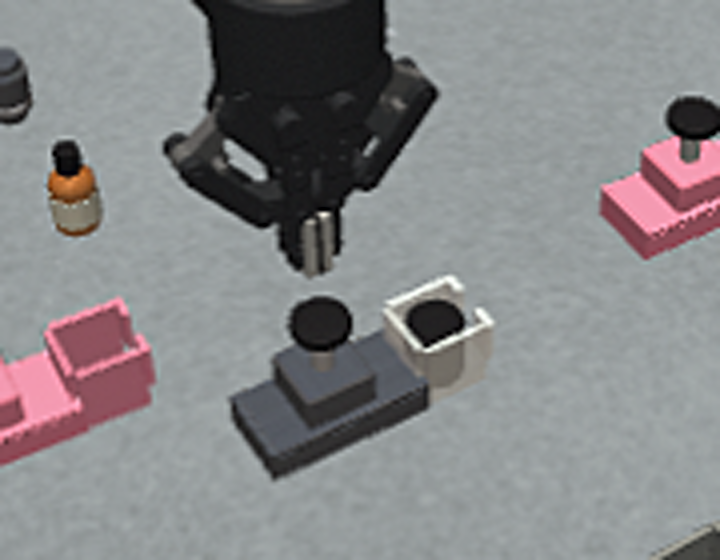

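The closed fingertips at crop (317,270) are straight above the black cap at (320,325); nothing else is in the way.

>>> carry_out(
  targets=[
    [[0, 0, 1, 15, 0], [0, 0, 1, 28, 0], [0, 0, 1, 33, 0], [0, 0, 1, 36, 0], [0, 0, 1, 39, 0], [0, 0, 1, 42, 0], [0, 0, 1, 45, 0], [0, 0, 1, 48, 0], [0, 0, 1, 51, 0], [0, 0, 1, 54, 0], [0, 0, 1, 56, 0], [0, 0, 1, 56, 0]],
  ],
)

```text
t: 3.35
tcp_pos: [0.4829, -0.1651, 0.0546]
tool_rot: [180.0, -0.0, 81.4]
ft_force: [1.9, 3.2, 4.6]
gripper_width: -0.0003
```

Spring force appears at 4.6 N; now the last few millimetres, slowly to the hard stop.

>>> carry_out(
  targets=[
    [[0, 0, 0, 1, 0], [0, 0, 0, 2, 0], [0, 0, 0, 2.5, 0], [0, 0, 0, 2.5, 0]],
  ],
)

```text
t: 3.75
tcp_pos: [0.4828, -0.1651, 0.052]
tool_rot: [180.0, -0.0, 81.4]
ft_force: [2.0, 3.9, 5.8]
gripper_width: -0.0001
```

>>> carry_out(
  targets=[
    [[0, 0, 0, 0.5, 0], [0, 0, 0, 1, 0], [0, 0, 0, 1, 0]],
  ],
)

```text
t: 4.05
tcp_pos: [0.483, -0.1652, 0.0518]
tool_rot: [179.9, 0.0, 81.4]
ft_force: [-2.7, 5.5, 20.8]
gripper_width: 0.0002
```

At the hard stop (21 N at z = 51.8 mm). Now rising.

>>> carry_out(
  targets=[
    [[0, 0, 0, -3, 0], [0, 0, 0, -8, 0], [0, 0, 0, -14, 0], [0, 0, 0, -20, 0], [0, 0, 0, -26, 0], [0, 0, 0, -40, 0], [0, 0, 0, -60, 0], [13, 0, 0, -80, 0], [13, -40, 0, -80, 0], [13, -80, 0, -80, 0], [13, -80, 0, -80, 0]],
  ],
)

```text
t: 5.15
tcp_pos: [0.4703, -0.2479, 0.131]
tool_rot: [180.0, 0.1, 81.2]
ft_force: [0.3, 0.1, 0.2]
gripper_width: 0.013
```

```bash
python3 -c "
from h import *
print(bot.read_state()['ft_force'])
c=cam('side','side2.png');i=cv2.imread('pics/side2.png')
cv2.imwrite('pics/s2.png',cv2.resize(i[150:290,150:330],None,fx=4,fy=4,interpolation=cv2.INTER_CUBIC))
c=cam('top','top2.png');i=cv2.imread('pics/top2.png')
cv2.imwrite('pics/t2.png',cv2.resize(i[160:280,220:340],None,fx=5,fy=5,interpolation=cv2.INTER_CUBIC))"
```

```text
[0.2807 0.0784 0.1955]
```

View pics/s2.png

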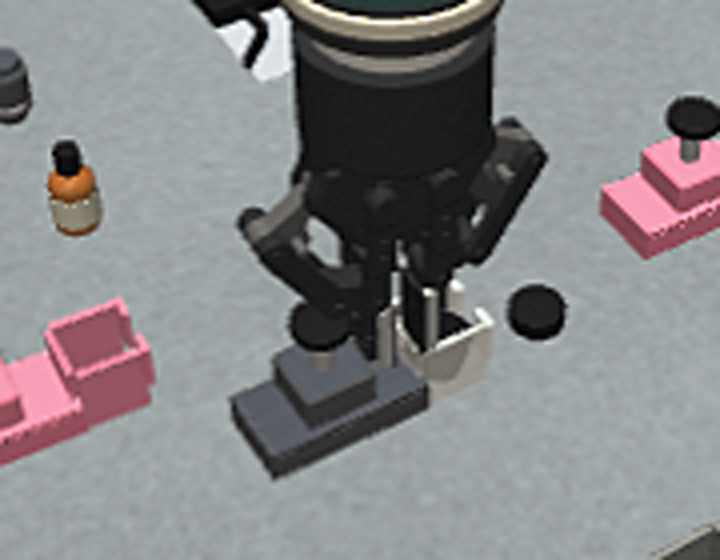

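View pics/t2.png

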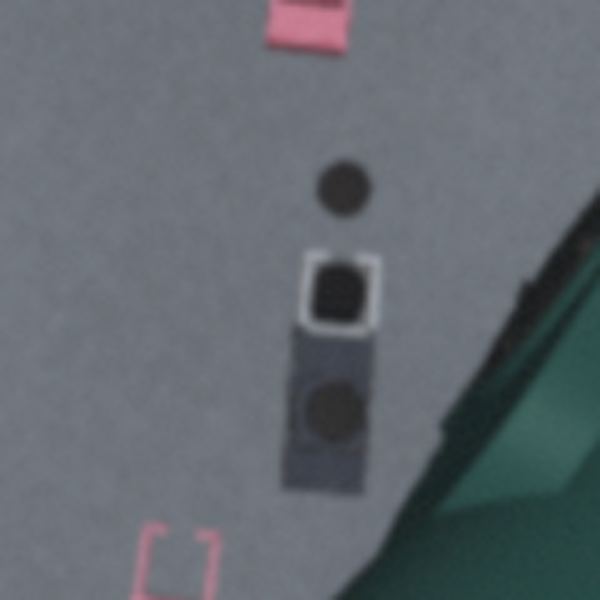

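The stub lies ahead of the gate (top crop (344,188), side crop (537,310)), the cap is back up, and the magazine still shows stubs.

```bash
python3 -c "
from h import *
c=cam('top');s=cam('side')
m=(c['img'].max(2)<60).astype(np.uint8);k=m*0;k[188:208,278:300]=m[188:208,278:300]
M=cv2.moments(k,True);p=[M['m10']/M['m00'],M['m01']/M['m00']];print(p,cv2.boundingRect(k));a=plane(c,p,.011)[0]
m=(s['img'].max(2)<60).astype(np.uint8);k=m*0;k[215:240,272:297]=m[215:240,272:297]
M=cv2.moments(k,True);q=[M['m10']/M['m00'],M['m01']/M['m00']];print(q,cv2.boundingRect(k));b=plane(s,q,.0075)[0]
print(a,b); st=(a[:2]+b[:2])/2
h=np.array([.6617,.132]);d=h-st;ya=np.degrees(np.arctan2(d[1],d[0]));u=d/np.linalg.norm(d)
print('dist',np.linalg.norm(d),'yaw',ya,st)
p=st-u*.050; print(p); go(p[0],p[1],.004,ya)
"
```

```text
[288.2769230769231, 197.2] (284, 193, 9, 10)
[283.80132450331126, 227.74172185430464] (277, 221, 14, 14)
[ 0.613  -0.1769  0.011 ] [ 0.6117 -0.1793  0.0075]
dist 0.3140025781036745 yaw 80.95363062451834 [ 0.6123 -0.1781]
[ 0.6045 -0.2275]
t 5.35 tcp [ 0.4705 -0.2436  0.1308] [-179.9752   -0.0214   81.4432] F [ 0.3362  0.0296 -0.2675] g 0.012695412664552748
shift x,y,z mm, turn: 35.85324782526261 130.1075439357193 126.81055336233516 0.48957352961406286
```

```bash
python3 -c "
from h import *
st=bot.read_state();p=st['tcp_pos'];a=np.radians(st['tool_rot'][2])
for n in('side','top'):
  s=cam(n)
  v,u=np.where(s['range_z']>0); P=dpt(s,np.c_[u,v])-p
  x=P[:,0]*np.cos(a)+P[:,1]*np.sin(a); y=P[:,0]*np.sin(a)-P[:,1]*np.cos(a); z=P[:,2]
  for lo in range(-10,110,10):
    k=(abs(x)<.07)&(abs(y)<.1)&(z*1e3>=lo)&(z*1e3<lo+10)
    if k.sum(): print(n,lo,k.sum(),'x',x[k].min(),x[k].max(),'y',y[k].min(),y[k].max())
"
```

```text
side -10 1 x 0.0008936009555926265 0.0008936009555926265 y 0.0058687177714873 0.0058687177714873
side 0 56 x -0.010699936981007617 0.011717985761823669 y -0.018863949406795085 0.01820328299480166
side 10 93 x -0.010500567041325886 0.011549386267953888 y -0.021798424007521803 0.01902419008369661
side 20 92 x -0.011064880753038344 0.012236429479708393 y -0.02161276985276551 0.018637055555729275
side 30 85 x -0.011190668190934953 0.011934078695109639 y -0.021821054024661567 0.01869451705584992
side 40 129 x -0.01325383699013559 0.011641939590414915 y -0.036656379840403076 0.03694255532915677
side 50 257 x -0.012867909787628574 0.012724696353871176 y -0.044545269361691606 0.042767427503493605
side 60 175 x -0.01641911230260596 0.015443326232721426 y -0.04963381707512476 0.04934874558849516
side 70 230 x -0.016951550235293104 0.008458192531976393 y -0.05740736281023977 0.05644562508665446
side 80 257 x -0.01706728098857715 -0.001232675651625906 y -0.06395139939431478 0.061715299177296325
side 90 428 x -0.019417174767101163 0.014410322447534625 y -0.06460300419823761 0.062074400156560273
side 100 313 x -0.019333077480624284 0.007014045649898109 y -0.05440969025431907 0.05163382523338534
top 80 3 x 0.013631929331754725 0.015527366008403692 y 0.05573754784549343 0.0630257640369977
top 90 2 x 0.011685566382684986 0.014335127264145382 y 0.05989244508424104 0.0630520960078186
```

The range map shows that below 40 mm over the tip the gripper is only ±22 mm wide, so it clears the magazine. Going behind the stub, then down.

>>> carry_out(
  targets=[
    [[13, 9, 33, 0, 0.5], [13, 18, 66, 0, 0.5], [13, 27, 99, 0, 0.5], [13, 36, 130, 20, 0.5], [13, 36, 130, 60, 0.5], [13, 36, 130, 95, 0.5], [13, 36, 130, 115, 0.5], [13, 36, 130, 124, 0.5], [13, 36, 130, 127, 0.5], [13, 36, 130, 127, 0.5]],
  ],
)

```text
t: 6.45
tcp_pos: [0.6049, -0.228, 0.0045]
tool_rot: [180.0, 0.0, 80.9]
ft_force: [-0.4, 0.3, 0.1]
gripper_width: 0.0128
```

```bash
python3 -c "
from h import *
h=np.array([.6617,.132]);st=np.array([.6123,-.1781]);u=(h-st)/np.linalg.norm(h-st)
p=h-u*.0255;go(p[0],p[1],.004,80.95)
cam('side','side3.png');i=cv2.imread('pics/side3.png')
cv2.imwrite('pics/s3.png',cv2.resize(i[150:290,200:380],None,fx=4,fy=4,interpolation=cv2.INTER_CUBIC))"
```

```text
t 6.45 tcp [ 0.6049 -0.228   0.0045] [179.9571   0.0164  80.9484] F [-0.3531  0.2588  0.121 ] g 0.01277675807813165
shift x,y,z mm, turn: 338.9180723108455 -0.5682860599656101 0.4771493129262505 -0.0016227636169219295
```

View pics/s3.png

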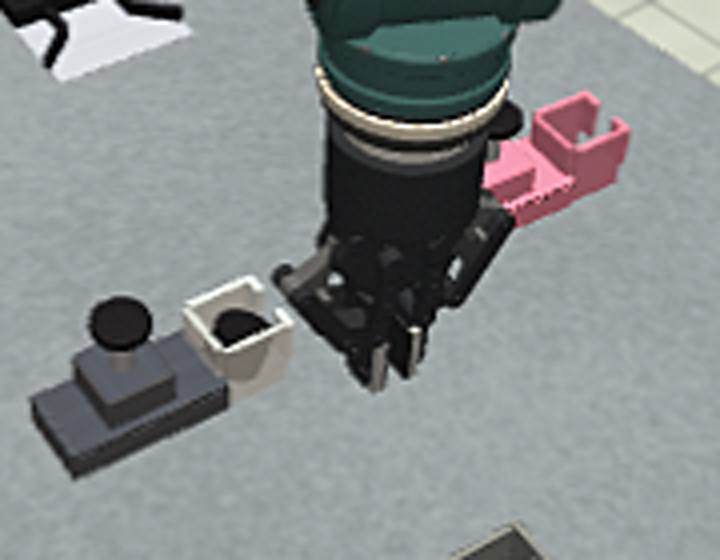

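The tips are on the bench behind the hidden stub, clear of the magazine. Start the push gently.

>>> carry_out(
  targets=[
    [[13, 10, 0, 0, 0], [13, 18, 0, 0, 0], [13, 21, 0, 0, 0], [13, 23, 0, 0, 0], [13, 25, 0, 0, 0], [13, 28, 0, 0, 0], [13, 32, 0, 0, 0], [13, 37, 0, 0, 0], [13, 43, 0, 0, 0], [13, 49, 0, 0, 0], [13, 55, 0, 0, 0], [13, 60, 0, 0, 0]],
  ],
)

```text
t: 7.7
tcp_pos: [0.6141, -0.1682, 0.0038]
tool_rot: [-180.0, -0.0, 80.9]
ft_force: [-0.8, -0.7, 1.1]
gripper_width: 0.0127
```

```bash
python3 -c "
from h import *
go(.6577,.1068,.004,80.95)
cam('top','top4.png');i=cv2.imread('pics/top4.png')
cv2.imwrite('pics/t4.png',cv2.resize(i[150:280,150:330],None,fx=4,fy=4,interpolation=cv2.INTER_CUBIC))
cam('side','side4.png');i=cv2.imread('pics/side4.png')
cv2.imwrite('pics/s4.png',cv2.resize(i[120:270,185:365],None,fx=4,fy=4,interpolation=cv2.INTER_CUBIC))"
```

```text
t 7.7 tcp [ 0.6141 -0.1682  0.0038] [-179.9956   -0.002    80.9423] F [-0.7524 -0.7328  1.1152] g 0.012717615122747715
shift x,y,z mm, turn: 278.4073065185696 -0.18793073451926073 -0.23656668288242477 -0.007723107549423958
```

View pics/s4.png

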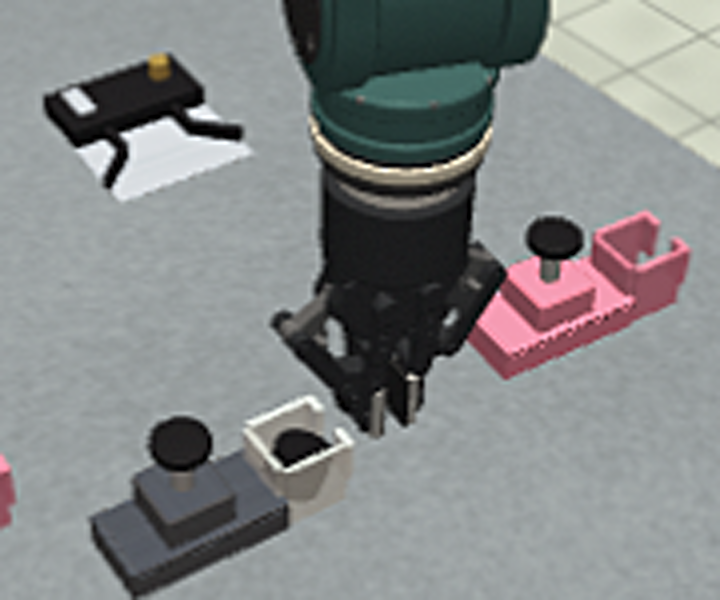

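View pics/t4.png

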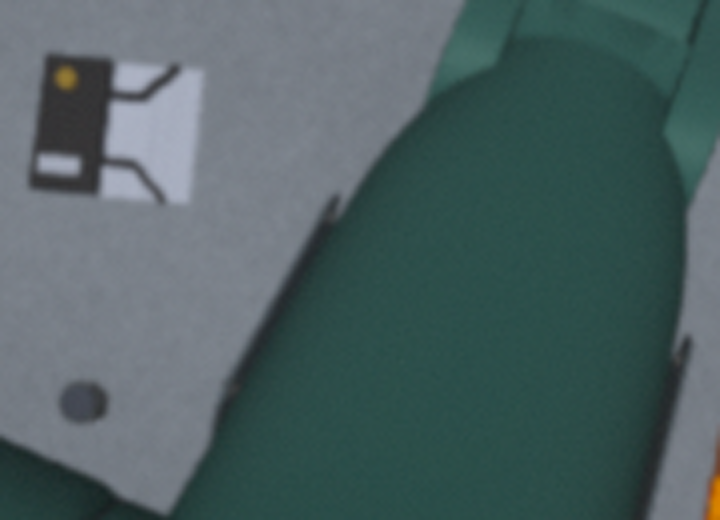

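Both views hide the stub behind the gripper; contact-sized force is seen. Continue on the line (oil and objective are well to the left).

>>> carry_out(
  targets=[
    [[13, 4, 0, 0, 0], [13, 10, 0, 0, 0], [13, 17, 0, 0, 0], [13, 25, 0, 0, 0], [13, 33, 0, 0, 0], [13, 41, 0, 0, 0], [13, 49, 0, 0, 0], [13, 57, 0, 0, 0], [13, 65, 0, 0, 0], [13, 73, 0, 0, 0], [13, 81, 0, 0, 0], [13, 89, 0, 0, 0]],
  ],
)

```text
t: 9.0
tcp_pos: [0.6282, -0.0803, 0.0038]
tool_rot: [180.0, 0.0, 80.9]
ft_force: [0.2, 0.3, 0.6]
gripper_width: 0.0129
```

>>> carry_out(
  targets=[
    [[13, 8, 0, 0, 0], [13, 16, 0, 0, 0], [13, 24, 0, 0, 0], [13, 32, 0, 0, 0], [13, 40, 0, 0, 0], [13, 48, 0, 0, 0], [13, 56, 0, 0, 0], [13, 64, 0, 0, 0], [13, 71, 0, 0, 0], [13, 77, 0, 0, 0], [13, 82, 0, 0, 0], [13, 85, 0, 0, 0]],
  ],
)

```text
t: 10.2
tcp_pos: [0.6415, 0.0034, 0.0038]
tool_rot: [-180.0, 0.0, 80.9]
ft_force: [0.2, 0.3, -0.4]
gripper_width: 0.0129
```

```bash
python3 -c "
from h import *
go(.6577,.1068,.004,80.95)
cam('top','top5.png');i=cv2.imread('pics/top5.png')
cv2.imwrite('pics/t5.png',cv2.resize(i[150:280,150:330],None,fx=4,fy=4,interpolation=cv2.INTER_CUBIC))
cam('side','side5.png');i=cv2.imread('pics/side5.png')
cv2.imwrite('pics/s5.png',cv2.resize(i[100:250,165:345],None,fx=4,fy=4,interpolation=cv2.INTER_CUBIC))"
```

```text
t 10.2 tcp [0.6415 0.0034 0.0038] [-179.9991    0.0008   80.9386] F [ 0.2485  0.2553 -0.3556] g 0.01294968606957908
shift x,y,z mm, turn: 104.62089486927078 -0.27425438364475296 -0.2301764842482512 -0.011432076476182829
```

View pics/s5.png

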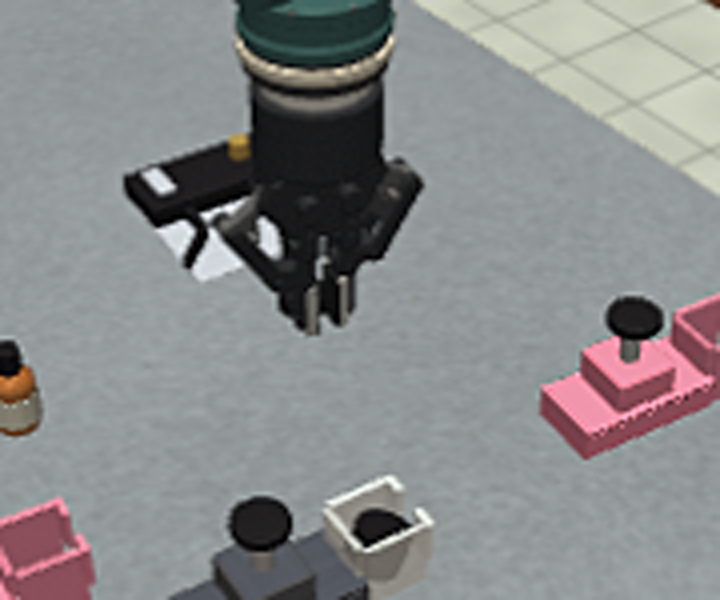

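View pics/t5.png

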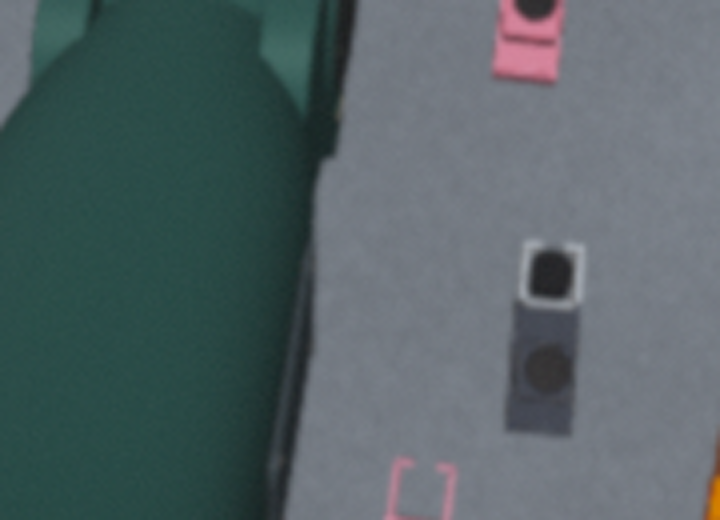

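The stub is no longer near the dispenser, so it is travelling with the fingers, but hidden. There is time: back off and lift to check before the nest.

>>> carry_out(
  targets=[
    [[13, -5, 0, 0, 0], [13, -15, 0, 0, 0], [13, -35, 0, -20, 0], [13, -60, 0, -60, 0], [13, -80, 0, -80, 0], [13, -100, 0, -90, 0], [13, -100, 0, -90, 0]],
  ],
)

```text
t: 11.0
tcp_pos: [0.626, -0.0989, 0.0954]
tool_rot: [179.8, 0.0, 80.8]
ft_force: [0.3, 0.8, -0.2]
gripper_width: 0.013
```

```bash
python3 -c "
from h import *
cam('side','side6.png');i=cv2.imread('pics/side6.png')
cv2.imwrite('pics/s6.png',cv2.resize(i[100:250,165:345],None,fx=4,fy=4,interpolation=cv2.INTER_CUBIC))"
```

```text
(no output)
```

View pics/s6.png

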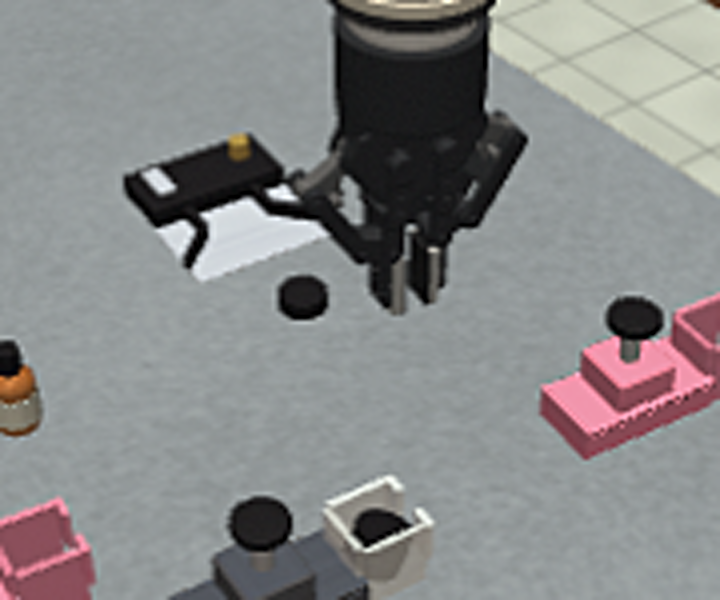

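The stub lies flat at crop (303,297), before the nest mouth. Measure and set up the last push.

```bash
python3 -c "
from h import *
s=cam('side')
m=(s['img'].max(2)<60).astype(np.uint8);k=m*0;k[166:182,232:250]=m[166:182,232:250]
M=cv2.moments(k,True);q=[M['m10']/M['m00'],M['m01']/M['m00']];print(q,cv2.boundingRect(k));b=plane(s,q,.0075)[0]
st=b[:2];h=np.array([.6617,.132]);d=h-st;ya=np.degrees(np.arctan2(d[1],d[0]));u=d/np.linalg.norm(d)
print(st,np.linalg.norm(d),ya);p=st-u*.045; print(p); go(p[0],p[1],.004,ya)
"
```

```text
[240.37614678899084, 174.07339449541286] (235, 169, 12, 11)
[0.6445 0.0286] 0.10484348288511645 80.54046903718717
[ 0.6371 -0.0158]
t 11.1 tcp [ 0.6254 -0.0964  0.0935] [-179.9905   -0.008    80.851 ] F [-0.4474  0.8217  0.0447] g 0.013095903937630105
shift x,y,z mm, turn: 81.4515888095393 -1.2512330418934237 89.54726305896804 0.3104875475739277
```

It is where the plan predicted, on line. Return behind it.

>>> carry_out(
  targets=[
    [[13, 25, -0.5, 10, 0], [13, 55, -0.5, 30, 0], [13, 75, -0.5, 60, 0], [13, 80, -0.5, 80, 0], [13, 80, -0.5, 87, 0], [13, 80, -0.5, 89.5, 0], [13, 82, -0.5, 89.5, 0], [13, 90, -0.5, 89.5, 0], [13, 96, -0.5, 89.5, 0], [13, 99, -0.5, 89.5, 0], [13, 102, -0.5, 89.5, 0], [13, 104, -0.5, 89.5, 0]],
  ],
)

```text
t: 12.3
tcp_pos: [0.6417, 0.0073, 0.0045]
tool_rot: [180.0, 0.0, 80.9]
ft_force: [-0.3, -0.2, 0.5]
gripper_width: 0.0131
```

```bash
python3 -c "
from h import *
go(.6577,.1068,.004,80.95)"
```

```text
t 12.3 tcp [0.6417 0.0073 0.0045] [179.9839   0.0015  80.936 ] F [-0.2615 -0.2265  0.4643] g 0.013128323116231291
shift x,y,z mm, turn: 100.76870626612825 0.13202188110079255 0.4779346120544273 -0.014026199980463616
```

>>> carry_out(
  targets=[
    [[13, 4, 0, 0, 0], [13, 9, 0, 0, 0], [13, 16, 0, 0, 0], [13, 24, 0, 0, 0], [13, 32, 0, 0, 0], [13, 40, 0, 0, 0], [13, 48, 0, 0, 0], [13, 56, 0, 0, 0], [13, 64, 0, 0, 0], [13, 71, 0, 0, 0], [13, 77, 0, 0, 0], [13, 82, 0, 0, 0]],
  ],
)

```text
t: 13.5
tcp_pos: [0.6546, 0.0885, 0.0043]
tool_rot: [-180.0, 0.0, 80.9]
ft_force: [0.3, -0.1, -0.4]
gripper_width: 0.0129
```

>>> carry_out(
  targets=[
    [[13, 4, 0, 0, 0], [13, 7, 0, 0, 0], [13, 9, 0, 0, 0], [13, 11, 0, 0, 0], [13, 12, 0, 0, 0], [13, 12, 0, 0, 0]],
  ],
)

```text
t: 14.1
tcp_pos: [0.6564, 0.0999, 0.0043]
tool_rot: [-180.0, -0.0, 80.9]
ft_force: [0.5, 0.2, -0.4]
gripper_width: 0.0131
```

```bash
python3 -c "
from h import *
go(.6577,.1068,.004,80.95)
cam('side','side7.png');i=cv2.imread('pics/side7.png')
cv2.imwrite('pics/s7.png',cv2.resize(i[100:200,165:285],None,fx=6,fy=6,interpolation=cv2.INTER_CUBIC))"
```

```text
t 14.1 tcp [0.6564 0.0999 0.0043] [-179.9963   -0.       80.9289] F [ 0.47    0.1625 -0.3615] g 0.013096239091022628
shift x,y,z mm, turn: 6.994132755523007 0.2331572620947447 0.2664828932257175 -0.021146408355917856
```

View pics/s7.png

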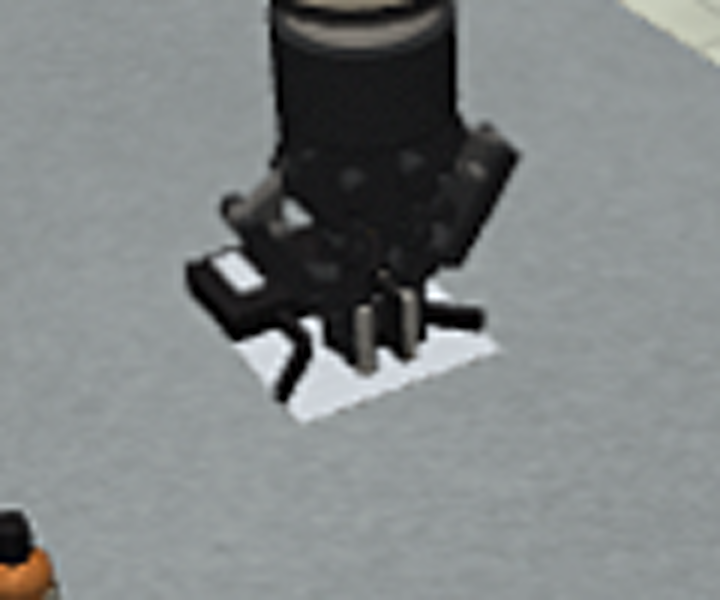

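The fingers stand centred in the mouth (crop (385,340)), about 7 mm short. Now 1 mm steps, watching the force.

>>> carry_out(
  targets=[
    [[13, 1, 0, 0, 0], [13, 2, 0, 0, 0], [13, 3, 0, 0, 0], [13, 4, 0, 0, 0], [13, 4.5, 0, 0, 0], [13, 5, 0, 0, 0], [13, 5, 0, 0, 0]],
  ],
)

```text
t: 14.85
tcp_pos: [0.6572, 0.1049, 0.0043]
tool_rot: [180.0, -0.0, 80.9]
ft_force: [-0.6, 0.2, 0.2]
gripper_width: 0.0127
```

>>> carry_out(
  targets=[
    [[13, 0.5, 0, 0, 0], [13, 1, 0, 0, 0], [13, 1, 0, 0, 0]],
  ],
)

```text
t: 15.15
tcp_pos: [0.6574, 0.1058, 0.0043]
tool_rot: [180.0, 0.0, 80.9]
ft_force: [-0.2, 0.6, -0.6]
gripper_width: 0.013
```

>>> carry_out(
  targets=[
    [[13, 0.5, 0, 0, 0], [13, 1, 0, 0, 0], [13, 1, 0, 0, 0]],
  ],
)

```text
t: 15.45
tcp_pos: [0.6575, 0.1065, 0.0043]
tool_rot: [180.0, 0.0, 80.9]
ft_force: [-0.5, -3.9, 0.0]
gripper_width: 0.0133
```

>>> carry_out(
  targets=[
    [[13, 0.5, 0, 0, 0], [13, 0.5, 0, 0, 0]],
  ],
)

```text
t: 15.65
tcp_pos: [0.6575, 0.1067, 0.0043]
tool_rot: [-180.0, 0.1, 80.9]
ft_force: [-1.1, -5.7, 0.5]
gripper_width: 0.013
```

Force builds (5.7 N) at the predicted position: home. Back straight out and lift.

>>> carry_out(
  targets=[
    [[13, -2, 0, 0, 0], [13, -8, 0, 0, 0], [13, -20, 0, 0, 0], [13, -40, 0, -10, 0], [13, -70, 0, -50, 0], [13, -110, 0, -90, 0], [13, -150, 0, -110, 0], [13, -190, 0, -120, 0], [13, -230, 0, -120, 0], [13, -270, 0, -120, 0], [13, -270, 0, -120, 0]],
  ],
)

```text
t: 16.75
tcp_pos: [0.614, -0.1643, 0.1243]
tool_rot: [180.0, 0.0, 80.7]
ft_force: [-0.1, 1.1, 0.4]
gripper_width: 0.0128
```

```bash
python3 -c "
from h import *
s=cam('side','side8.png');i=cv2.imread('pics/side8.png')
cv2.imwrite('pics/s8.png',cv2.resize(i[115:185,180:270],None,fx=8,fy=8,interpolation=cv2.INTER_CUBIC))
cam('top','top8.png');i=cv2.imread('pics/top8.png')
cv2.imwrite('pics/t8.png',cv2.resize(i[150:215,145:220],None,fx=8,fy=8,interpolation=cv2.INTER_CUBIC))"
```

```text
(no output)
```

View pics/s8.png

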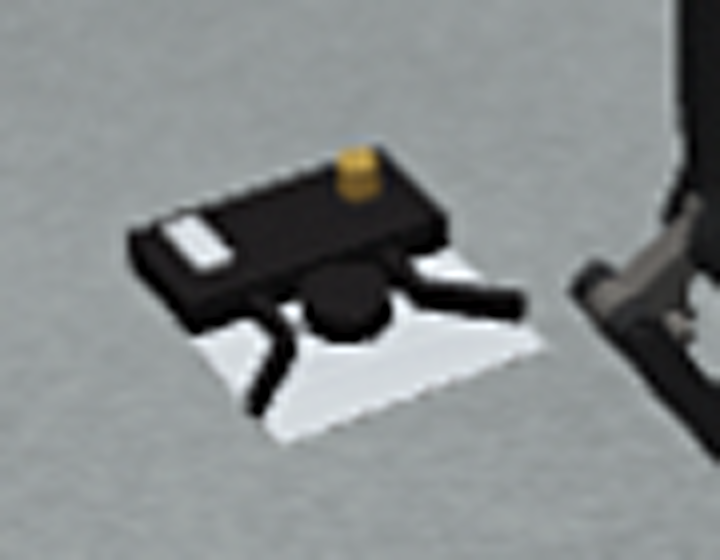

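View pics/t8.png

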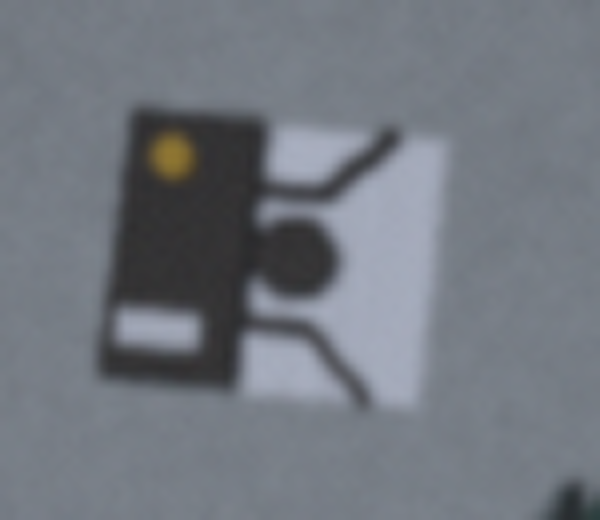

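View pics/side8.png

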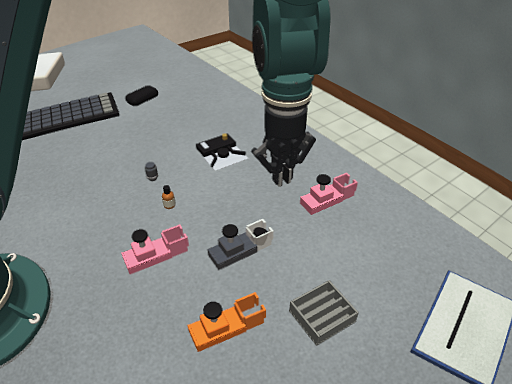

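The stub (top crop (297,258)) touches the stop edge, midway between the walls; bystanders are at the same pixels as at the start, and the robot is clear.

```bash
python3 -c "
from h import *
c=cam('top');print(plane(c,[145+297.5/8-.5,150+258.5/8-.5],.012))
print(bot.read_state()['t'],bot.sign_off())"
```

```text
[[0.6608 0.1314 0.012 ]]
the job is handed in; nothing more can be done
16.9 None
```

The job is done and handed in at 16.9 s: one stub was ejected and now lies flat in the nest against the back stop.

- **Dispenser:** I pressed the plunger once to its hard stop (about 21 N at z = 51.8 mm) and let it rise. The cap came back up, one stub came out, and stubs are still in the magazine. The pictures only show the top one, so I did not count both.
- **Push:** I slid the stub along the bench with two slightly open fingertips, without gripping or lifting it. Partway I backed off to check that it was flat and on line, and then pushed until the force rose to about 5.7 N at the predicted home position.
- **Last check:** The top view puts the stub at (0.661, 0.131), within 1–2 mm of my estimate of home, centred between the walls and touching the stop. The objective, oil bottle, slide box and look-alikes appear unmoved in the final side picture, compared by eye. The arm was clear of everything, and no check failed.

The two cameras differed by 2–3 mm on some positions, about what their calibration allows.

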